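Book out a picked kit on the pick-to-light strip

TASK

The kit in the grey tray has already been picked by hand from the yellow bins; now book it out on the pick-to-light strip in pick-list order. With the fingertips, lightly press and let go the round confirm button in front of the bin of bolts, then the one in front of the flat washers, then the one in front of the hex nuts, and last the wide bar key on the control box at the left end of the strip (seen from the robot) to close the order. Press no other key, pick nothing up, and leave the bins and everything else on the bench where they are.

Things in the scene. Friction and masses are not known exactly. Their poses are not given: they have to be found in the camera images.
- bin_bolts: Yellow open-front parts bin holding hex-head bolts 80 mm long. Loose, 170 mm deep (its x), 105 mm wide (its y), 78 mm high at the back, 40 mm at its front lip; origin at the centre of its underside; its front (-x side) faces the robot and the strip. The five bins stand side by side in any order, 115 mm apart.
- conf_bolts_top (a point): Centre of the top of the round white confirm button (24 mm across) in front of the bin of bolts, about 55 mm above the bench; it moves with the button. It stands 9 mm proud, on the right half of a grey display unit (50 mm deep, 88 wide) on the rail along the bins' fronts. Face and button lean 15 degrees towards the robot; its far rim stands 3 mm above the centre; a straight downward push works. All five units look alike.
- conf_bolts (a joint): Travel of the round confirm button on the unit in front of the bin of bolts, m: 0 up, 0.006 fully pressed; it counts as pressed from 0.003. Spring: 1.5 N to start, 5.5 N at full travel; it springs back when let go.
- bin_washers: Yellow open-front parts bin holding flat round washers 42 mm across with a round hole. Loose, 170 mm deep (its x), 105 mm wide (its y), 78 mm high at the back, 40 mm at its front lip; origin at the centre of its underside; its front (-x side) faces the robot and the strip. The five bins stand side by side in any order, 115 mm apart.
- conf_washers_top (a point): Centre of the top of the round white confirm button (24 mm across) in front of the bin of washers, about 55 mm above the bench; it moves with the button. It stands 9 mm proud, on the right half of a grey display unit (50 mm deep, 88 wide) on the rail along the bins' fronts. Face and button lean 15 degrees towards the robot; its far rim stands 3 mm above the centre; a straight downward push works. All five units look alike.
- conf_washers (a joint): Travel of the round confirm button on the unit in front of the bin of washers, m: 0 up, 0.006 fully pressed; it counts as pressed from 0.003. Spring: 1.5 N to start, 5.5 N at full travel; it springs back when let go.
- bin_nuts: Yellow open-front parts bin holding thick hex nuts 33 mm across. Loose, 170 mm deep (its x), 105 mm wide (its y), 78 mm high at the back, 40 mm at its front lip; origin at the centre of its underside; its front (-x side) faces the robot and the strip. The five bins stand side by side in any order, 115 mm apart.
- conf_nuts_top (a point): Centre of the top of the round white confirm button (24 mm across) in front of the bin of nuts, about 55 mm above the bench; it moves with the button. It stands 9 mm proud, on the right half of a grey display unit (50 mm deep, 88 wide) on the rail along the bins' fronts. Face and button lean 15 degrees towards the robot; its far rim stands 3 mm above the centre; a straight downward push works. All five units look alike.
- conf_nuts (a joint): Travel of the round confirm button on the unit in front of the bin of nuts, m: 0 up, 0.006 fully pressed; it counts as pressed from 0.003. Spring: 1.5 N to start, 5.5 N at full travel; it springs back when let go.
- bin_tubes: Yellow open-front parts bin holding plain round tube spacers 44 mm long, 22 mm across. Loose, 170 mm deep (its x), 105 mm wide (its y), 78 mm high at the back, 40 mm at its front lip; origin at the centre of its underside; its front (-x side) faces the robot and the strip. The five bins stand side by side in any order, 115 mm apart.
- conf_tubes (a joint): Travel of the round confirm button on the unit in front of the bin of tubes, m: 0 up, 0.006 fully pressed; it counts as pressed from 0.003. Spring: 1.5 N to start, 5.5 N at full travel; it springs back when let go. Not to be pressed. The button lies 120 mm in front (-x) of that bin's origin and 23 mm to its right (-y), 55 mm above the bench.
- bin_brackets: Yellow open-front parts bin holding small L-shaped angle brackets 42 by 42 mm. Loose, 170 mm deep (its x), 105 mm wide (its y), 78 mm high at the back, 40 mm at its front lip; origin at the centre of its underside; its front (-x side) faces the robot and the strip. The five bins stand side by side in any order, 115 mm apart.
- conf_brackets (a joint): Travel of the round confirm button on the unit in front of the bin of brackets, m: 0 up, 0.006 fully pressed; it counts as pressed from 0.003. Spring: 1.5 N to start, 5.5 N at full travel; it springs back when let go. Not to be pressed. The button lies 120 mm in front (-x) of that bin's origin and 23 mm to its right (-y), 55 mm above the bench.
- box: Grey control box at the left (+y) end of the rail, 120 by 120 mm, 23 mm high in front and 54 at the back, fixed; origin at the centre of its underside. On its face, which leans 15 degrees towards the robot (its -x side): a display, the wide bar key along the front edge, and a small round cancel key at the far right.
- bar_top (a point): Centre of the top of the wide white bar key (66 mm along y, 22 along x), about 39 mm above the bench; it moves with the key. It stands 9 mm proud near the front edge of the grey control box (120 by 120 mm, 23 mm high in front, 54 at the back, fixed) at the left (+y) end of the rail. Face and key lean 15 degrees towards the robot; a straight downward push works too.
- bar (a joint): Travel of the bar key, m: 0 up, 0.006 fully pressed, counts from 0.003; 1.5 N to start, 5.5 N at full travel, springs back.
- cancel (a joint): Travel of the small round cancel key (16 mm across) at the far right of the control box, 70 mm from the middle of the bar key; m, 0 up, 0.004 pressed. Not to be pressed.
- kit_tray: Grey tray 150 by 210 by 45 mm with the already picked kit (bolts, washers, nuts in three compartments). Loose; origin at the centre of its underside, roughly. To be left alone.
- stray_bolt: A single hex-head bolt lying on the bench in front of the strip, 80 mm long, 28 mm high; head towards its -x. Loose; origin at the centre of its underside, roughly. To be left alone.
- glue: Small white bottle with black cap standing in front of the strip, 30 mm across, 75 mm high. Loose; origin at the centre of its underside, roughly. To be left alone.
- cutter: Black box cutter lying flat along the front of the rail, 155 mm long, 18 mm high. Loose; origin at the centre of its underside, roughly. To be left alone.
- scanner: Grey hand-held barcode scanner lying on its side, about 110 by 160 by 50 mm. Loose; origin at the centre of its underside, roughly. To be left alone.
- tape_measure: Black pocket tape measure standing on edge, 70 by 36 by 62 mm, behind the control box. Loose; origin at the centre of its underside, roughly. To be left alone.
- carton: Small open carton 150 by 110 mm, 85 mm high with flaps spread, right of the bins. Loose; origin at the centre of its underside, roughly. To be left alone.

How it is judged:
On the way, in this order (a step that is already met when the one before it is completed fails the run):
1. the confirm button in front of the bolts is pressed (pressed in at least 3 mm of 6 mm by the fingers while every other key is up) (value of joint conf_bolts above 0.003 m and value of joint each of conf_washers, conf_nuts, conf_tubes, conf_brackets, bar, cancel below 0.001 m and contact force between the fingers and anything else above 0.3 N), for 0.04 s.
2. then the one in front of the washers (pressed in at least 3 mm of 6 mm by the fingers while every other key is up) (value of joint conf_washers above 0.003 m and value of joint each of conf_bolts, conf_nuts, conf_tubes, conf_brackets, bar, cancel below 0.001 m and contact force between the fingers and anything else above 0.3 N), for 0.04 s.
3. then the one in front of the nuts (pressed in at least 3 mm of 6 mm by the fingers while every other key is up) (value of joint conf_nuts above 0.003 m and value of joint each of conf_bolts, conf_washers, conf_tubes, conf_brackets, bar, cancel below 0.001 m and contact force between the fingers and anything else above 0.3 N), for 0.04 s.
4. last, the wide bar key on the control box (pressed in at least 3 mm of 6 mm by the fingers while every other key is up) (value of joint bar above 0.003 m and value of joint each of conf_bolts, conf_washers, conf_nuts, conf_tubes, conf_brackets, cancel below 0.001 m and contact force between the fingers and anything else above 0.3 N), for 0.04 s.
At the end, for the whole second after the job is handed in: The three confirm buttons (bolts, washers, nuts) and then the bar key have each been pressed in by at least half their 6 mm travel, in that order and one at a time; all keys are up again (within 1 mm); the bins are at rest within 20 mm of where they were and everything else loose within 30 mm (value of joint each of conf_bolts, conf_washers, conf_nuts, conf_tubes, conf_brackets, bar, cancel below 0.001 m and distance of each of bin_bolts, bin_washers, bin_nuts, bin_tubes, bin_brackets from where it was at the start of the episode below 0.02 m and linear speed of each of bin_bolts, bin_washers, bin_nuts, bin_tubes, bin_brackets below 0.02 m/s and distance of each of kit_tray, stray_bolt, glue, cutter, scanner, tape_measure, carton from where it was at the start of the episode below 0.03 m); the robot touches nothing.
It fails at once if a wrong key is pressed (the confirm buttons of the tubes or brackets, or the cancel key, in by more than 2 mm) (value of joint any of conf_tubes, conf_brackets, cancel above 0.002 m).
It fails at once if the fingers press on anything with more than 25 N (contact force between the fingers and anything else above 25 N).
It fails at once if a bin is shoved more than 20 mm, lifted more than 15 mm or tipped (distance of any of bin_bolts, bin_washers, bin_nuts, bin_tubes, bin_brackets from where it was at the start of the episode above 0.02 m or height (world z) of any of bin_bolts, bin_washers, bin_nuts, bin_tubes, bin_brackets above 0.015 m or angle between any of bin_bolts, bin_washers, bin_nuts, bin_tubes, bin_brackets's own z axis and vertical above 0.2 rad).
It fails at once if anything else loose on the bench is moved more than 30 mm or lifted more than 20 mm (distance of any of kit_tray, stray_bolt, glue, cutter, scanner, tape_measure, carton from where it was at the start of the episode above 0.03 m or height (world z) of any of kit_tray, stray_bolt, glue, cutter, scanner, tape_measure, carton above 0.02 m).
It also fails if it takes over 51 s, if anything falls off the work surface, if the arm or the gripper's body presses on something with over 40 N, if the wrist force passes 120 N, or if a joint passes its speed limit or range.

ROBOT

A 6-joint arm with a two-finger parallel gripper is mounted at the origin on the work surface. World frame = base frame: x ahead of the robot, y to its left, z up, the work surface at z = 0. Lengths are in m, angles in rad, forces in N, time in s.
With the tool pointing down it reaches from about 0.3 to 0.775 m from the base axis. Payload 14.6 kg.
Tool frame: the origin (TCP) lies between the finger pads; the fingertips stand 22 mm ahead of it and the grasp point (between the pads) lies 3 mm ahead of it (ctrl.tip_reach is the distance from the TCP to the fingertips, in m); z points along the fingers, y is the direction in which the jaws open and shut (so a half turn about z gives the same grasp; the last joint's range is limited). The gripper opens to 94 mm and grips with 3 to 60 N. Pads are 16 mm wide; open, the fingers measure 119 mm over their backs; the gripper's body (75 mm by 177 mm) begins 78 mm behind the grasp point.
Start: joints at [-1.223, 0.3, 1.521, -0, 1.321, -0.067], TCP at [0.222, -0.503, 0.227] pointing down, gripper open.
Joint ranges: [-3.03, 3.03], [-0.79, 2.21], [0.23, 2.52], [-1.04, 4.18], [0, 3.07], [-2.55, 2.55]. Speed limits (rad/s): [2.22, 2.22, 2.57, 3.14, 3.14, 3.14].

INTERFACE

Orientations are given as [roll, pitch, yaw] about the fixed x, y, z axes, in that order (R = Rz(yaw) Ry(pitch) Rx(roll)).
In Python, from station import ctrl gives the robot as it stands. The module is installed in compiled form; this text tells all that it offers.
- The arm moves only by the shell command python3 -m creep 'ROWS' [OPENING] [FORCE]. ROWS is a JSON object of lists of equal length, an entry for each row: "xyz": the shift along the tool's x, y, z in mm, a list of three; "spin": the turn about the tool's z in rad. In form: {"xyz": [[tx, ty, tz], ...], "spin": [spin, ...]}. A call has 1 to 5 rows; each row shifts and turns the commanded pose from where the row before left it, along the tool's axes as they then stand; what a row does not reach is not made up. A row lasts 1/8 s, in which the tool goes at most 62.5 mm and 10.7 degrees, less where a joint would pass 70% of its speed; a pose out of reach is approached as far as the arm can. A call with a gripper value outside its range is refused whole. OPENING is the finger opening in mm, from 0 to 94, set as the call begins (- or left out, the last holds). The fingers move at their own pace and stop on an object; FORCE is the grip in N (left out, the last holds). Time passes only in rows, so rows that do not move let the fingers close. It gives the time, the measured TCP pose, the force and the opening at its end, in the units of the state.
- ctrl.get_obs(): the state, without advancing time (a new reading comes with each control period).
- ctrl.camera(name): name is "scene" or "top" or "wrist"; returns the picture (420x560x3 uint8, red, green, blue); there is no depth.
- ctrl.camera_model(name): a dict with "fx", "fy", "cx", "cy" (pixels), "R" (3x3) and "t" (3): a world point X has camera coordinates R X + t. Camera axes: x right, y down, z forward; pixel columns grow to the right and rows downward; lengths in m; the calibration is good to about 2 mm. A picture is of the moment at which its call begins: read the wrist's pose just before it. camera_model takes no time and is no camera call; for the wrist camera it gives the pose at the moment of the call.
- ctrl.hand_in(): hands the job in, once; it reports no verdict.
The state is a dict: "time_s": time; "qpos": joint angles; "joint_vel": joint speeds; "tau": joint torques, N m; "ee_pos": TCP position; "eef_rot": TCP orientation; "force": force on the tool from outside, world axes, zero at the start; "moment": the same for the moment, N m; "grip_width": finger opening in m.
Only numpy, scipy, OpenCV 4.12 (cv2) and the standard library are available. Lean on these libraries where they do the work, as an engineer would, in place of code of your own. Each camera call takes 0.05 s, during which the arm holds its last target.

## Working session

There is one attempt and no reset: what is moved stays moved. The work goes in short steps, Python scripts to look and compute and a shell command to move; the robot and the scene stay as the last step left them, time stands still between calls to the robot, and variables do not carry over. Pictures are saved under pics/ and viewed, and the job is handed in when it is done.

```bash
mkdir -p pics; python3 - <<'E'
from station import ctrl
import cv2
for n in ("scene","top"):
    im=ctrl.camera(n); cv2.imwrite(f"pics/{n}0.png",im[:,:,::-1])
    m=ctrl.camera_model(n); print(n,m)
o=ctrl.get_obs(); print(o)
E
```

```text
scene {'fx': 519.5057282775522, 'fy': 519.5057282775522, 'cx': 283.2834758274812, 'cy': 224.417216978322, 'R': array([[ 0.09311064,  0.99560349,  0.01020257],
       [ 0.56209446, -0.04410462, -0.82589624],
       [-0.8218152 ,  0.08263454, -0.56372982]]), 't': array([-0.00823985, -0.20701073,  1.79487407])}
top {'fx': 522.4938500512732, 'fy': 522.4938500512732, 'cx': 279.7967771837948, 'cy': 211.54207067604585, 'R': array([[-0.00104399, -0.99991291,  0.01315595],
       [-0.98283435, -0.00140113, -0.1844849 ],
       [ 0.18448726, -0.01312272, -0.98274729]]), 't': array([-0.04556052,  0.4734684 ,  1.31179707])}
{'time_s': 0.1, 'qpos': array([-1.22259051e+00,  3.00409370e-01,  1.52150436e+00, -4.36870654e-06,
        1.32070398e+00, -6.66073657e-02]), 'joint_vel': array([ 0.00074854, -0.0008533 , -0.00136512, -0.00134096, -0.00019802,
        0.00240909]), 'tau': array([ 7.07568997e-04, -5.32645118e+01, -3.53287375e+01,  7.09506450e-02,
        2.34713947e-02, -7.29455860e-05]), 'ee_pos': array([ 0.22158175, -0.50316217,  0.22695263]), 'eef_rot': array([-3.14056959e+00, -6.40034577e-05,  4.14814231e-01]), 'force': array([ 0.29941582, -0.03127258, -0.17322229]), 'moment': array([-0.00478209, -0.01866475,  0.02417458]), 'grip_width': 0.094052319275681}
```

View pics/scene0.png

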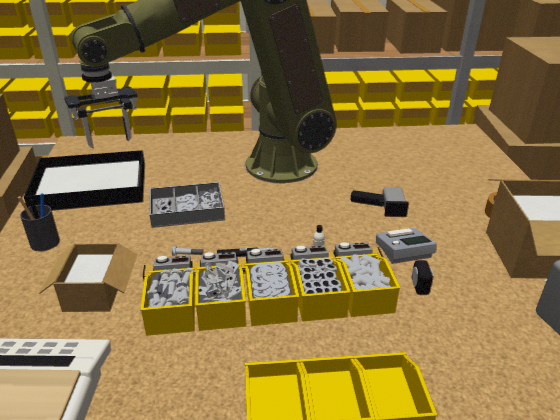

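View pics/top0.png

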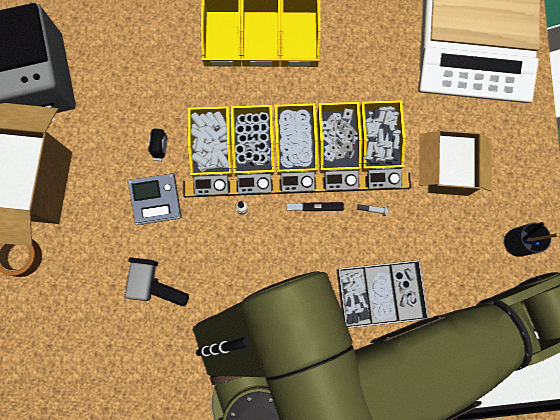

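The top view shows five bins at columns 208 to 383, with white confirm buttons near row 182. The control box is at (155,198) and its bar key at (157,212). I'll zoom in on the bins.

```bash
python3 - <<'E'
import cv2
t=cv2.imread("pics/top0.png")[95:230,120:420]; cv2.imwrite("pics/top0z.png",cv2.resize(t,(800,360),interpolation=cv2.INTER_CUBIC))
t=cv2.imread("pics/scene0.png")[220:335,135:445]; cv2.imwrite("pics/scene0z.png",cv2.resize(t,(800,297),interpolation=cv2.INTER_CUBIC))
E
```

```text
(no output)
```

View pics/top0z.png

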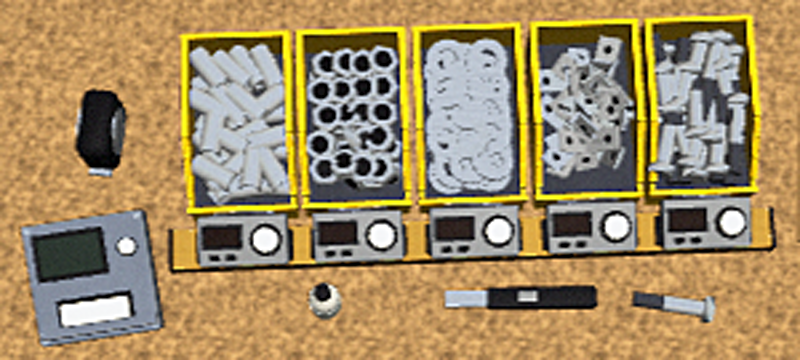

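View pics/scene0z.png

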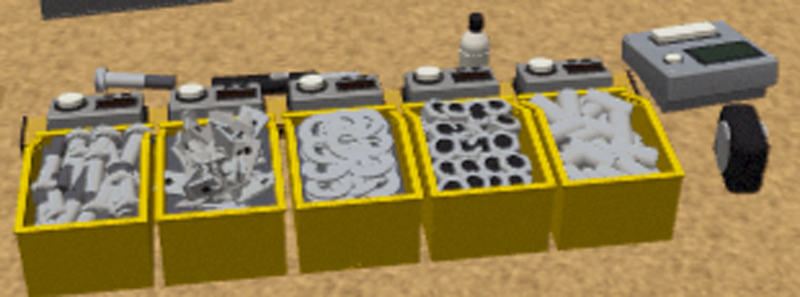

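From left (+y) to right the bins hold tubes, nuts, washers, brackets and bolts. Next I'll locate the buttons with white-blob centroids and cross-check them across the two views.

```bash
cat > h.py <<'E'
import numpy as np
def ray(m,u,v):
    d=m["R"].T@np.array([(u-m["cx"])/m["fx"],(v-m["cy"])/m["fy"],1.]); c=-m["R"].T@m["t"]; return c,d
def onz(m,u,v,z):
    c,d=ray(m,u,v); return c+d*(z-c[2])/d[2]
def proj(m,X):
    p=m["R"]@np.asarray(X)+m["t"]; return m["fx"]*p[0]/p[2]+m["cx"],m["fy"]*p[1]/p[2]+m["cy"]
def tri(m1,p1,m2,p2):
    c1,d1=ray(m1,*p1);c2,d2=ray(m2,*p2); A=np.c_[d1,-d2]; s=np.linalg.lstsq(A,c2-c1,rcond=None)[0]
    a,b=c1+d1*s[0],c2+d2*s[1]; return (a+b)/2,np.linalg.norm(a-b)
def blobs(im,thr,roi,amin,amax,up=4):
    import cv2
    x0,y0,x1,y1=roi; g=im[y0:y1,x0:x1].min(axis=2)
    G=cv2.resize(g,None,fx=up,fy=up,interpolation=cv2.INTER_CUBIC)
    n,l,s,c=cv2.connectedComponentsWithStats((G>thr).astype(np.uint8))
    return [((c[i][0]+.5)/up-.5+x0,(c[i][1]+.5)/up-.5+y0,s[i][4]/up**2,s[i][2]/up,s[i][3]/up) for i in range(1,n) if amin<=s[i][4]/up**2<=amax]
E
python3 - <<'E'
from station import ctrl
import cv2,numpy as np
from h import *
t=cv2.imread("pics/top0.png"); s=cv2.imread("pics/scene0.png")
T=ctrl.camera_model("top");S=ctrl.camera_model("scene")
for thr in (205,225):
  print("top",thr)
  for b in blobs(t,thr,(130,170,410,222),25,500):
    print(np.round(b,1), np.round(onz(T,b[0],b[1],0.055),4), np.round(onz(T,b[0],b[1],0.039),4), "->scene",np.round(proj(S,onz(T,b[0],b[1],0.055)),1))
  print("scene",thr)
  for b in blobs(s,thr,(140,225,440,268),12,500): print(np.round(b,1), np.round(onz(S,b[0],b[1],0.055),4))
E
```

```text
top 205
[394.3 177.9  55.7   8.8   8.5] [ 0.5614 -0.3447  0.055 ] [ 0.5655 -0.3485  0.039 ] ->scene [161.5 256.4]
[350.8 179.5  54.6   8.2   8.2] [ 0.5567 -0.2307  0.055 ] [ 0.5607 -0.2332  0.039 ] ->scene [208.4 252.9]
[306.5 181.1  57.3   8.8   8.5] [ 0.5522 -0.1151  0.055 ] [ 0.5561 -0.1162  0.039 ] ->scene [255.  249.6]
[262.6 182.9  58.4   9.    8.5] [ 0.5473 -0.0007  0.055 ] [ 5.512e-01 -4.000e-04  3.900e-02] ->scene [300.1 246.2]
[219.  184.5  57.7   8.8   8.5] [0.5428 0.1124 0.055 ] [0.5466 0.1141 0.039 ] ->scene [343.9 243.1]
[155.1 211.2 189.5  25.5  11. ] [0.4719 0.2747 0.055 ] [0.4749 0.2783 0.039 ] ->scene [398.3 224.7]
scene 205
[399.5 230.9  50.1  23.    4.5] [0.5009 0.2697 0.055 ]
[344.1 243.8  14.7   7.8   2.2] [0.5459 0.1125 0.055 ]
[300.4 247.   15.9   7.2   2.5] [ 5.504e-01 -5.000e-04  5.500e-02]
[255.3 250.3  16.5   7.8   3. ] [ 0.5553 -0.1144  0.055 ]
[208.3 253.9  15.6   7.5   2.5] [ 0.5607 -0.2309  0.055 ]
[161.6 257.3  16.8   8.2   3.2] [ 0.5653 -0.3442  0.055 ]
top 225
[394.3 177.9  52.4   8.2   8.5] [ 0.5615 -0.3447  0.055 ] [ 0.5656 -0.3485  0.039 ] ->scene [161.5 256.4]
[350.8 179.5  51.7   8.2   8. ] [ 0.5568 -0.2307  0.055 ] [ 0.5608 -0.2331  0.039 ] ->scene [208.4 252.9]
[306.5 181.1  54.4   8.2   8.5] [ 0.5521 -0.1151  0.055 ] [ 0.5561 -0.1161  0.039 ] ->scene [255.  249.6]
[262.6 182.8  55.1   8.5   8.5] [ 0.5474 -0.0007  0.055 ] [ 5.513e-01 -3.000e-04  3.900e-02] ->scene [300.1 246.3]
[219.  184.5  54.8   8.5   8.5] [0.5428 0.1125 0.055 ] [0.5466 0.1141 0.039 ] ->scene [343.9 243.1]
[155.1 211.2 182.9  25.2  10.8] [0.472  0.2748 0.055 ] [0.475  0.2785 0.039 ] ->scene [398.4 224.7]
scene 225
```

```bash
python3 -c "
from station import ctrl; print(ctrl.tip_reach)"; python3 -m creep '{"xyz": [[0,0,0],[0,0,0],[0,0,0],[0,0,0],[0,0,0]], "spin": [0.138,0.138,0.139,0,0]}' 0 5
```

```text
0.022
time_s: 0.72
ee_pos: [0.2216, -0.5033, 0.2273]
eef_rot: [-3.141, 0.0, 0.003]
force: [-0.3, -0.6, -0.3]
grip_width: 0.0476
```

```bash
python3 -m creep '{"xyz": [[38,-17,0],[38,-17,0],[38,-17,0],[38,-17,0],[38,-17,0]], "spin": [0,0,0,0,0]}'; python3 -m creep '{"xyz": [[38,-18,0],[38,-18,0],[38,-18,0],[36,-19,20],[0,0,20]], "spin": [0,0,0,0,0]}'
```

```text
time_s: 1.35
ee_pos: [0.4129, -0.4177, 0.2274]
eef_rot: [3.142, 0.0, 0.002]
force: [0.4, -0.5, -0.5]
grip_width: 0.0005
time_s: 1.98
ee_pos: [0.5636, -0.3436, 0.1863]
eef_rot: [-3.141, 0.0, 0.005]
force: [0.1, -0.4, -0.5]
grip_width: 0.0008
```

```bash
python3 - <<'E'
from station import ctrl
import cv2,numpy as np
from h import *
o=ctrl.get_obs();W=ctrl.camera_model("wrist")
im=ctrl.camera("wrist")[:,:,::-1];cv2.imwrite("pics/w1.png",im)
print(o["ee_pos"],o["eef_rot"],o["force"],o["grip_width"])
for n,X in dict(bolts=(.5614,-.3447,.055),brackets=(.5567,-.2307,.055)).items(): print(n,proj(W,X))
E
```

```text
[ 0.56357328 -0.34363742  0.18627946] [-3.14122873e+00  9.36620674e-05  5.20428421e-03] [ 0.13181139 -0.40304324 -0.52620397] 0.0007633966992783472
bolts (np.float64(284.04926316121606), np.float64(213.39414449245285))
brackets (np.float64(168.80128370076653), np.float64(217.46014691265313))
```

View pics/w1.png

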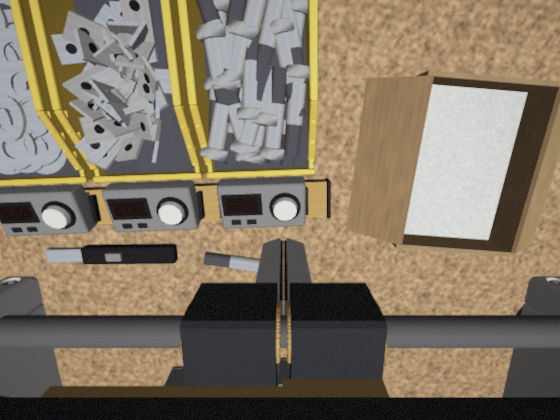

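The wrist view confirms that the bin ahead holds hex-head bolts. Its button is at (285,209), near the predicted (284,213). I'll refine the position from the centroid.

```bash
python3 - <<'E'
from station import ctrl
import cv2,numpy as np
from h import *
W=ctrl.camera_model("wrist");T=ctrl.camera_model("top");S=ctrl.camera_model("scene")
im=cv2.imread("pics/w1.png")
P=[((394.3,177.9),(161.6,257.3)),((350.8,179.5),(208.3,253.9)),((306.5,181.1),(255.3,250.3)),((262.6,182.9),(300.4,247.0)),((219,184.5),(344.1,243.8)),((155.1,211.2),(399.5,230.9))]
for p in P: print("T+S",[np.round(x,4) for x in tri(T,p[0],S,p[1])])
for b in sorted(blobs(im,190,(30,185,320,240),100,1500),reverse=True): print(np.round(b,1),np.round(onz(W,b[0],b[1],.055),4),np.round(onz(W,b[0],b[1],.051),4))
print(W["fx"], -W["R"].T@W["t"])
E
```

```text
T+S [array([ 0.562 , -0.345 ,  0.0526]), np.float64(0.0006)]
T+S [array([ 0.5574, -0.2311,  0.0526]), np.float64(0.0)]
T+S [array([ 0.5527, -0.1147,  0.0532]), np.float64(0.0007)]
T+S [array([ 5.477e-01, -3.000e-04,  5.290e-02]), np.float64(0.0007)]
T+S [array([0.5432, 0.1129, 0.053 ]), np.float64(0.0004)]
T+S [array([0.4754, 0.2792, 0.0367]), np.float64(0.0005)]
[284.7 210.1 346.4  22.8  19.8] [ 0.5634 -0.3453  0.055 ] [ 0.5623 -0.3453  0.051 ]
[169.8 214.2 343.1  22.5  19.8] [ 0.5587 -0.2331  0.055 ] [ 0.5576 -0.2315  0.051 ]
[ 53.7 218.3 337.9  24.   19.5] [ 0.5541 -0.1187  0.055 ] [ 0.553  -0.1156  0.051 ]
302.8053109476302 [ 0.63933482 -0.34385833  0.33962523]
```

```bash
python3 -m creep '{"xyz": [[-3,1.5,30],[0,0,40],[0,0,22],[0,0,4],[0,0,0]], "spin": [0,0,0,0,0]}'; python3 -m creep '{"xyz": [[0,0,2],[0,0,2],[0,0,2],[0,0,0]], "spin": [0,0,0,0]}'
```

```text
time_s: 2.65
ee_pos: [0.5589, -0.3473, 0.0925]
eef_rot: [3.141, -0.001, 0.0]
force: [-0.9, 0.3, -0.1]
grip_width: 0.0003
time_s: 3.15
ee_pos: [0.5586, -0.3469, 0.0853]
eef_rot: [-3.141, 0.0, -0.0]
force: [0.1, -0.0, -0.7]
grip_width: 0.0002
```

```bash
python3 -m creep '{"xyz": [[1,-1.5,2],[0,0,2],[0,0,1],[0,0,0]], "spin": [0,0,0,0]}'; python3 -m creep '{"xyz": [[0,0,1],[0,0,1],[0,0,0]], "spin": [0,0,0]}'
```

```text
time_s: 3.65
ee_pos: [0.5597, -0.3454, 0.0804]
eef_rot: [-3.142, 0.0, -0.0]
force: [0.6, -0.3, -0.7]
grip_width: 0.0007
time_s: 4.03
ee_pos: [0.5598, -0.3455, 0.0786]
eef_rot: [3.141, -0.0, -0.0]
force: [0.5, -0.5, 1.3]
grip_width: 0.0004
```

Contact is starting at TCP z of about 0.079, as expected. Now I'll press further.

```bash
python3 -m creep '{"xyz": [[0,0,1],[0,0,1],[0,0,1],[0,0,0]], "spin": [0,0,0,0]}'; python3 -m creep '{"xyz": [[0,0,1],[0,0,0]], "spin": [0,0]}'
```

```text
time_s: 4.53
ee_pos: [0.5598, -0.3455, 0.0756]
eef_rot: [3.141, -0.0, -0.0]
force: [1.7, 0.0, 4.6]
grip_width: 0.0003
time_s: 4.78
ee_pos: [0.5598, -0.3455, 0.0746]
eef_rot: [3.141, -0.0, -0.0]
force: [2.9, 0.9, 4.9]
grip_width: 0.0007
```

```bash
python3 -m creep '{"xyz": [[0,0,0.6],[0,0,0]], "spin": [0,0]}'; python3 - <<'E'
from station import ctrl
import cv2
im=ctrl.camera("scene")[:,:,::-1];cv2.imwrite("pics/s2.png",cv2.resize(im[200:320,120:420],(800,320),interpolation=cv2.INTER_CUBIC))
E
python3 -m creep '{"xyz": [[0,0,-3],[0,0,-10],[0,0,-25],[0,0,0]], "spin": [0,0,0,0]}'
```

```text
time_s: 5.03
ee_pos: [0.5597, -0.3455, 0.0739]
eef_rot: [3.142, -0.0, -0.0]
force: [2.6, -0.1, 4.9]
grip_width: 0.0005
time_s: 5.58
ee_pos: [0.5602, -0.3458, 0.1137]
eef_rot: [3.14, -0.002, -0.0]
force: [0.3, -1.0, 0.2]
grip_width: 0.0006
```

View pics/s2.png

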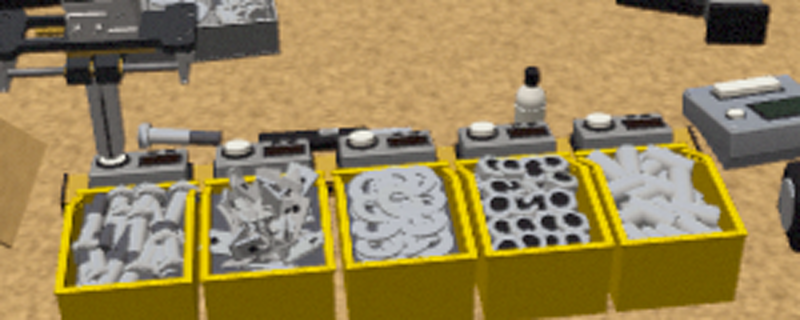

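The picture shows the fingertip at about (112,158) with the bolts button sunk almost to its face, while the other buttons stand up. Next is the washers button.

```bash
python3 -m creep '{"xyz": [[-2,-46,-10],[-2,-46,0],[-2,-46,0],[-2,-46,0],[-1,-46,0]], "spin": [0,0,0,0,0]}'; python3 -m creep '{"xyz": [[0,0,0],[0,0,0]], "spin": [0,0]}'; python3 - <<'E'
from station import ctrl
import cv2,numpy as np
from h import *
W=ctrl.camera_model("wrist");print(ctrl.get_obs()["ee_pos"])
im=ctrl.camera("wrist")[:,:,::-1];cv2.imwrite("pics/w2.png",im)
for b in sorted(blobs(im,190,(0,170,560,260),100,1500),reverse=True): print(np.round(b,1),np.round(onz(W,b[0],b[1],.053),4))
E
```

```text
time_s: 6.2
ee_pos: [0.55, -0.1138, 0.121]
eef_rot: [-3.141, 0.001, -0.0]
force: [0.9, 0.4, 0.3]
grip_width: 0.0002
time_s: 6.45
ee_pos: [0.5505, -0.1157, 0.1214]
eef_rot: [-3.142, 0.001, -0.0]
force: [-0.1, 0.5, -0.5]
grip_width: 0.0009
[ 0.55054248 -0.11571706  0.12135533]
[432.5 221.2 583.2  30.   25.8] [ 0.5592 -0.2318  0.053 ]
[282.6 226.7 564.6  29.2  25.2] [ 0.5548 -0.1155  0.053 ]
[135.9 232.8 571.7  30.   25. ] [ 5.499e-01 -5.000e-04  5.300e-02]
[  3.2 241.6 126.6   9.2  19.8] [0.5426 0.1052 0.053 ]
```

View pics/w2.png

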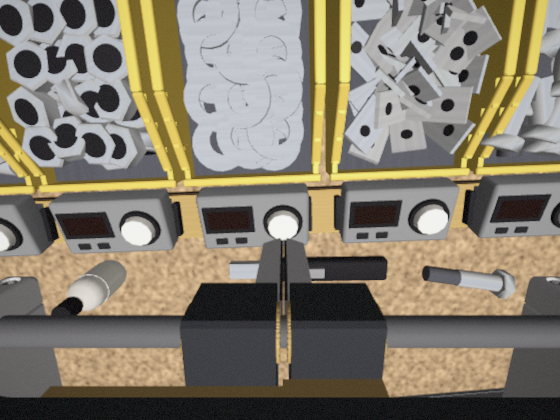

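The wrist view shows flat washers ahead, with their button at (283,227) in line with the fingers. Hex nuts are to its left, with their button at (136,232). I'll press the washers button.

```bash
python3 -m creep '{"xyz": [[1,0,20],[0,0,15],[0,0,5],[0,0,1],[0,0,0]], "spin": [0,0,0,0,0]}'; python3 -m creep '{"xyz": [[0,0,1],[0,0,1],[0,0,0]], "spin": [0,0,0]}'
```

```text
time_s: 7.12
ee_pos: [0.5519, -0.1156, 0.0813]
eef_rot: [3.141, -0.001, -0.0]
force: [0.1, -0.5, -0.1]
grip_width: 0.0006
time_s: 7.5
ee_pos: [0.5519, -0.1154, 0.0791]
eef_rot: [3.141, -0.0, -0.0]
force: [0.6, -0.4, 0.5]
grip_width: 0.0003
```

```bash
python3 -m creep '{"xyz": [[0,0,1],[0,0,1],[0,0,1],[0,0,1],[0,0,0]], "spin": [0,0,0,0,0]}'; python3 -m creep '{"xyz": [[0,0,1],[0,0,0]], "spin": [0,0]}'
```

```text
time_s: 8.12
ee_pos: [0.5519, -0.1154, 0.075]
eef_rot: [3.142, -0.0, -0.0]
force: [1.7, 0.7, 4.5]
grip_width: 0.0005
time_s: 8.38
ee_pos: [0.5519, -0.1155, 0.0739]
eef_rot: [3.141, -0.0, -0.0]
force: [0.8, -0.5, 4.5]
grip_width: 0.0006
```

```bash
python3 -m creep '{"xyz": [[0,0,0.4],[0,0,0]], "spin": [0,0]}'; python3 - <<'E'
from station import ctrl
import cv2
im=ctrl.camera("scene")[:,:,::-1];cv2.imwrite("pics/s3.png",cv2.resize(im[200:320,120:420],(800,320),interpolation=cv2.INTER_CUBIC))
E
python3 -m creep '{"xyz": [[0,0,-3],[0,0,-10],[0,0,-25],[0,0,-10],[0,0,0]], "spin": [0,0,0,0,0]}'
```

```text
time_s: 8.62
ee_pos: [0.5519, -0.1155, 0.0736]
eef_rot: [3.141, -0.001, -0.0]
force: [2.6, 0.4, 5.4]
grip_width: 0.0007
time_s: 9.3
ee_pos: [0.5518, -0.1154, 0.1218]
eef_rot: [3.141, -0.001, -0.0]
force: [0.2, -0.7, -1.1]
grip_width: 0.0004
```

View pics/s3.png

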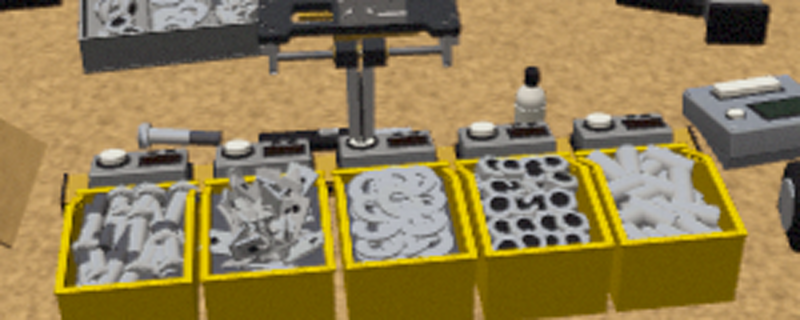

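The washers button at (362,140) was sunk, and the bolts button is up again at (112,157). Next is the nuts button.

```bash
python3 -m creep '{"xyz": [[-2,-40,0],[-2,-40,0],[-1,-35,0],[0,0,0],[0,0,0]], "spin": [0,0,0,0,0]}'; python3 - <<'E'
from station import ctrl
import cv2,numpy as np
from h import *
W=ctrl.camera_model("wrist");print(ctrl.get_obs()["ee_pos"])
im=ctrl.camera("wrist")[:,:,::-1];cv2.imwrite("pics/w3.png",im)
for b in sorted(blobs(im,190,(0,170,560,260),100,1500),reverse=True): print(np.round(b,1),np.round(onz(W,b[0],b[1],.053),4))
E
```

```text
time_s: 9.93
ee_pos: [0.5465, -0.0008, 0.1208]
eef_rot: [3.142, 0.001, -0.0]
force: [-0.5, -0.1, 0.1]
grip_width: 0.0004
[ 0.54651612 -0.00084411  0.12082622]
[431.4 222.3 589.8  30.   26. ] [ 0.5545 -0.1159  0.053 ]
[282.9 227.6 558.4  29.8  24.8] [ 0.5503 -0.0008  0.053 ]
[137.7 233.8 577.2  29.8  25.2] [0.5452 0.1128 0.053 ]
```

View pics/w3.png

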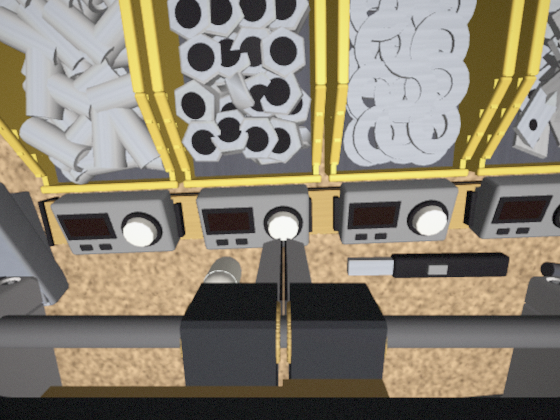

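The hex nuts bin is ahead, with its button at (283,228) in line with the fingers. The glue bottle at (222,272) is clear on the left. I'll press.

```bash
python3 -c "
from station import ctrl
from h import *
print(onz(ctrl.camera_model('top'),241,205,.075))"; python3 -m creep '{"xyz": [[1,0,20],[0,0,15],[0,0,5],[0,0,1],[0,0,0]], "spin": [0,0,0,0,0]}'; python3 -m creep '{"xyz": [[0,0,1],[0,0,1],[0,0,0]], "spin": [0,0,0]}'
```

```text
[0.48448598 0.05344188 0.075     ]
time_s: 10.6
ee_pos: [0.548, -0.0005, 0.0809]
eef_rot: [3.142, -0.001, -0.0]
force: [-0.4, -0.3, 0.2]
grip_width: 0.0003
time_s: 10.98
ee_pos: [0.548, -0.0004, 0.0787]
eef_rot: [3.142, -0.001, -0.0]
force: [0.8, 0.1, 1.4]
grip_width: 0.0005
```

```bash
python3 -m creep '{"xyz": [[0,0,1],[0,0,1],[0,0,1],[0,0,1],[0,0,0]], "spin": [0,0,0,0,0]}'; python3 -m creep '{"xyz": [[0,0,1],[0,0,0]], "spin": [0,0]}'; python3 - <<'E'
from station import ctrl
import cv2
im=ctrl.camera("scene")[:,:,::-1];cv2.imwrite("pics/s4.png",cv2.resize(im[200:320,120:440],(800,300),interpolation=cv2.INTER_CUBIC))
E
python3 -m creep '{"xyz": [[0,0,-3],[0,0,-10],[0,0,-25],[0,0,-20],[0,0,0]], "spin": [0,0,0,0,0]}'
```

```text
time_s: 11.6
ee_pos: [0.5479, -0.0004, 0.0746]
eef_rot: [-3.142, -0.0, -0.0]
force: [2.3, 0.7, 4.6]
grip_width: 0.0009
time_s: 11.85
ee_pos: [0.5479, -0.0004, 0.0736]
eef_rot: [3.142, -0.001, -0.0]
force: [2.5, 0.3, 5.3]
grip_width: 0.0005
time_s: 12.52
ee_pos: [0.5481, -0.0005, 0.1327]
eef_rot: [3.141, -0.002, -0.0]
force: [-0.0, 0.2, -0.2]
grip_width: 0.0006
```

View pics/s4.png

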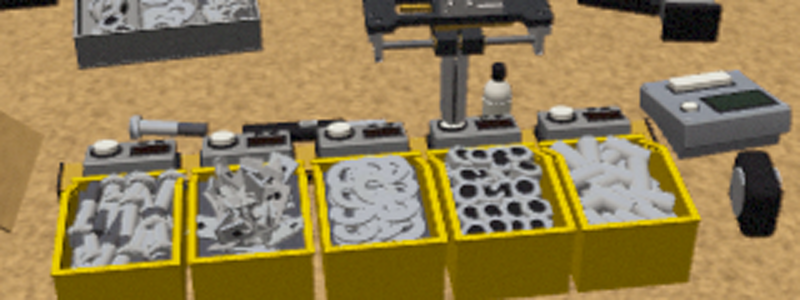

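The nuts button at (453,125) was sunk and the others were up. Next is the bar key.

```bash
python3 -m creep '{"xyz": [[-10,-40,-10],[-10,-40,0],[-10,-40,0],[-10,-40,0],[-10,-40,0]], "spin": [0,0,0,0,0]}'; python3 -m creep '{"xyz": [[-10,-40,0],[-13,-39,0],[0,0,0],[0,0,0]], "spin": [0,0,0,0]}';  python3 - <<'E'
from station import ctrl
import cv2,numpy as np
from h import *
W=ctrl.camera_model("wrist");print(ctrl.get_obs()["ee_pos"])
im=ctrl.camera("wrist")[:,:,::-1];cv2.imwrite("pics/w4.png",im)
for b in sorted(blobs(im,190,(100,150,480,280),100,5000),reverse=True): print(np.round(b,1),np.round(onz(W,b[0],b[1],.037),4))
E
```

```text
time_s: 13.15
ee_pos: [0.4968, 0.2007, 0.1404]
eef_rot: [3.141, 0.002, -0.0]
force: [0.6, -0.6, -0.3]
grip_width: 0.0003
time_s: 13.65
ee_pos: [0.4747, 0.2779, 0.1407]
eef_rot: [3.141, 0.001, -0.0]
force: [0.5, -0.6, 0.5]
grip_width: 0.0007
[0.47465045 0.27794077 0.1407053 ]
[ 282.3  215.9 1561.7   75.2   31.5] [0.4776 0.2785 0.037 ]
```

View pics/w4.png

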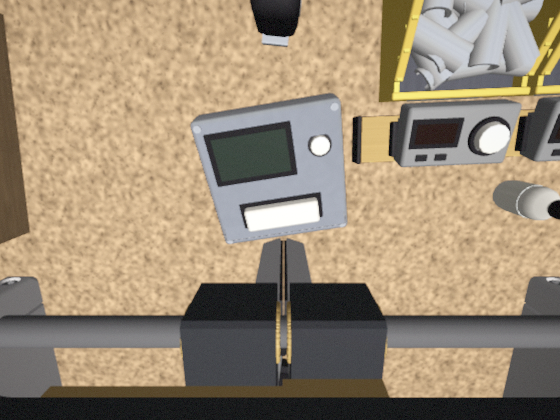

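The wrist view shows the bar key centred at (282,216), under the fingers. The cancel key is well away at (320,146). I'll descend.

```bash
python3 -m creep '{"xyz": [[0,-1,30],[0,0,30],[0,0,12],[0,0,3],[0,0,0]], "spin": [0,0,0,0,0]}'; python3 -m creep '{"xyz": [[0,0,1],[0,0,1],[0,0,1],[0,0,0]], "spin": [0,0,0,0]}'
```

```text
time_s: 14.32
ee_pos: [0.4753, 0.2796, 0.0672]
eef_rot: [-3.141, -0.001, -0.001]
force: [-0.2, -0.2, -0.2]
grip_width: 0.0006
time_s: 14.82
ee_pos: [0.4748, 0.2796, 0.0634]
eef_rot: [-3.142, 0.0, -0.0]
force: [-1.2, -0.6, 0.8]
grip_width: 0.0006
```

```bash
python3 -m creep '{"xyz": [[0,0,1],[0,0,1],[0,0,1],[0,0,0]], "spin": [0,0,0,0]}'; python3 -m creep '{"xyz": [[0,0,1],[0,0,1],[0,0,0]], "spin": [0,0,0]}'
```

```text
time_s: 15.32
ee_pos: [0.475, 0.2797, 0.0606]
eef_rot: [-3.141, -0.001, -0.0]
force: [1.0, 0.9, 3.5]
grip_width: 0.0005
time_s: 15.7
ee_pos: [0.4749, 0.2796, 0.0585]
eef_rot: [-3.141, -0.0, -0.0]
force: [2.8, 0.6, 5.1]
grip_width: 0.0004
```

```bash
python3 -m creep '{"xyz": [[0,0,0.6],[0,0,0]], "spin": [0,0]}'; python3 - <<'E'
from station import ctrl
import cv2
im=ctrl.camera("scene")[:,:,::-1];cv2.imwrite("pics/s5.png",cv2.resize(im[190:310,300:460],(800,600),interpolation=cv2.INTER_CUBIC))
E
python3 -m creep '{"xyz": [[0,0,-3],[0,0,-10],[0,0,-30],[0,0,-40],[-20,0,-30]], "spin": [0,0,0,0,0]}'; python3 -m creep '{"xyz": [[-30,0,-20],[-30,0,0],[0,0,0]], "spin": [0,0,0]}'
python3 - <<'E'
from station import ctrl
import cv2
for n in("scene","top"):
    im=ctrl.camera(n)[:,:,::-1];cv2.imwrite(f"pics/{n}6.png",im)
a=cv2.imread("pics/scene6.png")[200:330,120:440];b=cv2.imread("pics/top6.png")[95:230,120:420]
cv2.imwrite("pics/end.png",cv2.vconcat([cv2.resize(a,(660,268)),cv2.resize(b,(660,297))]))
d=cv2.absdiff(cv2.imread("pics/top0.png"),cv2.imread("pics/top6.png")).max(axis=2)
print((d[95:230,120:420]>60).sum())
E
```

```text
time_s: 15.95
ee_pos: [0.4749, 0.2797, 0.0579]
eef_rot: [-3.141, -0.0, -0.0]
force: [2.8, 0.0, 5.5]
grip_width: 0.0004
time_s: 16.62
ee_pos: [0.4549, 0.2794, 0.1725]
eef_rot: [-3.141, -0.0, -0.001]
force: [-1.1, 0.0, 1.1]
grip_width: 0.0005
time_s: 17.0
ee_pos: [0.3935, 0.2796, 0.1915]
eef_rot: [-3.142, 0.0, 0.001]
force: [0.6, -0.5, 0.2]
grip_width: 0.0004
1154
```

View pics/s5.png

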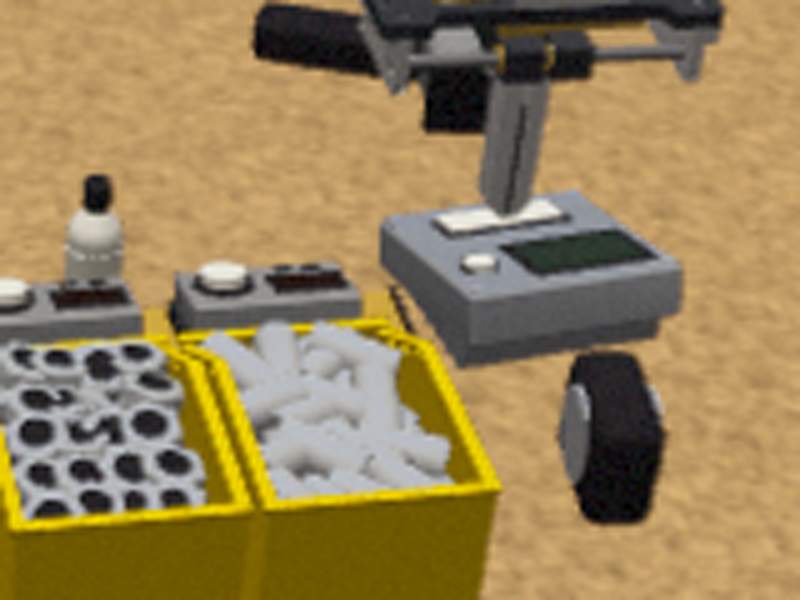

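View pics/end.png

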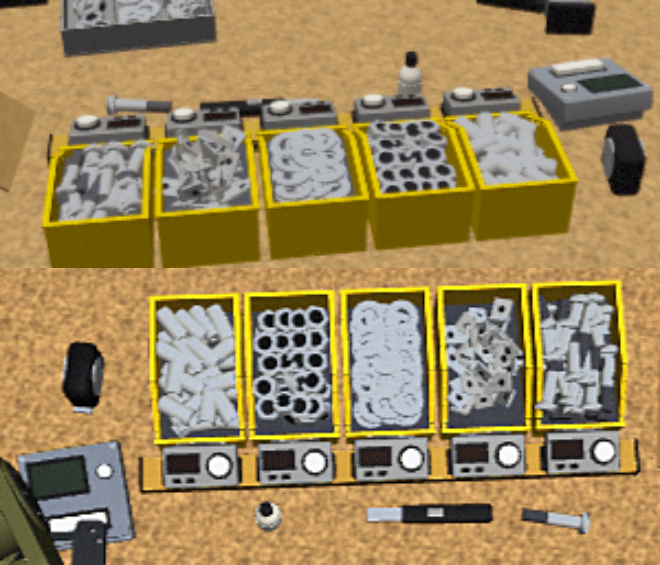

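While pressed, the bar key lay nearly flush at (500,215). In the final pictures all the keys are up and nothing has moved. The gripper hovers clear at z of about 0.19.

```bash
python3 - <<'E'
from station import ctrl
o=ctrl.get_obs();print(o["time_s"],o["force"],abs(o["joint_vel"]).max())
print(ctrl.hand_in())
E
```

```text
17.1 [-0.65190058  0.62925035 -0.3786381 ] 0.017773550164847506
the job is handed in; nothing more can be done
None
```

I pressed the four keys in pick-list order with the closed fingertips (bolts, washers, nuts, then the bar key) and handed the job in at 17.1 s of the 51 s allowed. The hand-in gave no verdict.

- **Presses:** each key was pushed about 4.5 to 5 mm past first contact. The measured force peaked at about 5 N, and the key looked sunk in the picture taken while it was held down.
- **Final pictures:** all keys were up again, and I could see no bin or loose item moved. The carton and scanner were mostly or wholly outside the crop I viewed, but the arm stayed well clear of both.
- **Robot at hand-in:** the arm was free in the air with force readings at noise level.
- **Disagreements:** the camera views differed by 2 to 4 mm in x. The final-picture comparison counted 1154 changed pixels; I put this down to the arm now showing in the view, without testing it separately.

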